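# Build up the bayonet pedestal for the marking table

## Robot

A 6-joint arm with a two-finger parallel gripper is mounted at the origin on the work surface. World frame = base frame: x ahead of the robot, y to its left, z up, the work surface at z = 0. Lengths are in m, angles in rad, forces in N, time in s.
With the tool pointing down it reaches from about 0.35 to 0.875 m from the base axis. Payload 4.2 kg.
Tool frame: the origin (TCP) lies midway between the tips of the shut fingers; the grasp point (between the pads) lies 19 mm behind it; z points along the fingers, y is the line along which they close (so a half turn about z gives the same grasp; the last joint's range is limited). The gripper opens to 85 mm and grips with 20 to 120 N. Pads are 22 mm wide; open, the fingers measure 114 mm over their backs; the gripper's body (76 mm by 85 mm) begins 54 mm behind the grasp point. The pads swing forward as they close: fully open they stand 13 mm farther back than shut.
Start: joints at [-0.924, 0.385, 0.008, 0, -1.194, -0.259], TCP at [0.236, -0.579, 0.231] pointing down, gripper open.
Joint ranges: [-3.14, 3.14], [-1.21, 2.06], [-1.07, 1.41], [-3.16, 2.05], [-2.99, -0.16], [-3.1, 3.1]. Speed limits (rad/s): [2.79, 2.79, 3.14, 3.14, 3.14, 3.14].

## Interface

Orientations are given as a unit quaternion [w, x, y, z].
In Python, from rig import ctrl, vision gives the robot as it stands.
- The arm moves only by the tool send_rows, never from a script. Its arguments are lists of equal length, an entry for each row: "fingers": the closure in counts, from 0 (fully open) to 255 (shut); "linear": the shift along the world's x, y, z in mm, a list of three; "rot": the turn, a rotation vector about the world's x, y, z in rad, a list of three. A call has exactly 5 rows; each row is the pose to reach, as a shift and turn from the pose commanded when the call began; what a row does not reach only later rows make up. A row lasts 1/10 s, in which the tool goes at most 50 mm and 8.59 degrees, less where a joint would pass 70% of its speed; a pose out of reach is approached as far as the arm can. A call with a gripper value outside its range is refused whole. The fingers move at their own pace and stop on an object; "newtons" is the grip in N (left out, the last holds). Time passes only in rows, so rows that repeat a pose let the fingers close, or fill a call up. It gives the time, the measured TCP pose, the force, the opening and the grip force at its end, in the units of the state.
- ctrl.state(): the state, without advancing time (a new reading comes with each control period).
- vision.snapshot(name): name is "scene" or "top" or "wrist"; returns a dict with "pixels" (400x640x3 uint8, red, green, blue), "K" (3x3 intrinsics, pixels), "distortion" ([k1, k2, p1, p2, k3] as OpenCV has them; the pictures are not rectified), "camera_from_world" (4x4, takes a point from world to camera coordinates). Camera axes: x right, y down, z forward; pixel columns grow to the right and rows downward; lengths in m; the calibration is good to about 2 mm. A picture is of the moment at which its call begins. There is no depth.
- ctrl.finish_job(): hands the job in; it is judged then, once.
The state is a dict: "clock": time; "qpos": joint angles; "joint_velocities": joint speeds; "effort": joint torques, N m; "tool_pos": TCP position; "ee_rot": TCP orientation; "contact_force": force on the tool from outside, world axes, zero at the start; "wrist_torque": the same for the moment, N m; "gripper_width": finger opening in m; "grip_force": force on a finger pad.
Only numpy, scipy, OpenCV 4.12 (cv2) and the standard library are available. Lean on these libraries where they do the work, as an engineer would, in place of code of your own. Each camera call takes 0.05 s, during which the arm holds its last target. There are 200 camera calls.

## Task

Build the work pedestal for the laser marker: set the taller of the two round spacers upright into the bayonet base fixed on the table and turn it clockwise (seen from above) until it locks at its stop. Then set the V-block head into the top of that spacer and lock it with the same clockwise quarter-turn, fully down on the rim, and let go. Leave the short spacer, carton, screwdriver and tray where they are.

Things in the scene. Friction and masses are not known exactly. Their poses are not given: they have to be found in the camera images.
- base_mouth (a point): Centre of the open mouth, at rim height, of the dark steel bayonet base fixed on the table: a 64 mm dia drum, rim 40 mm above the table, on a 92 mm dia, 8 mm thick flange. Dark-floored pocket 50 mm dia, 12 mm deep, with two 4 mm thick inner lips (36 mm between them) that leave two opposite entry notches, centred on this frame's +x and -x. z up.
- base: The same base; origin under its flange, axes as its mouth's. How every bayonet here works: lugs drop through the notches (15 deg of play either way) until the upper part's shoulder rests on the rim; then it turns clockwise from above only, lugs under the lips, to a hard stop about 76 deg on. Play 3 mm radially, 1.5 mm vertically; no spring or detent, only light friction.
- tall_spacer_mid (a point): Centre (half-way up) of the taller loose aluminium spacer, about 0.3 kg: round drum 60 mm dia, 60 mm high, 70.5 mm overall with the spigot below, on which it stands upright (this point 35.25 mm up). z up along its axis; x along its lugs. Seated on the base, this point is 24.75 mm above the base's rim.
- tall_spacer_rim (a point): Centre of the tall spacer's mouth at its rim, 35.25 mm above its centre. The mouth has the same inside form as the base's, its two entry notches on its own +x and -x, straight above its lugs.
- v_head_mid (a point): Centre (half-way up) of the loose V-block head, about 0.35 kg, 58.5 mm high overall, standing upright on its spigot. Over the spigot a disc 60 mm dia, 12 mm thick, then a steel block 50 mm long (x), 36 mm wide (y), 36 mm high with a V groove in its top along x, the same way as its lugs. z up. Seated, this point is 18.75 mm above the spacer's rim.
- v_head_foot (a point): Centre of the underside of the head's spigot. Spigot of head and spacers alike: 10.5 mm long, core 30 mm dia (foot chamfered), with two opposite lugs at its bottom end along the part's +x and -x: 44 mm over their tips, 12 mm wide, 4.5 mm thick.
- short_spacer_mid (a point): Centre of the shorter spacer, alike but only 34 mm high in the drum (44.5 mm overall). Not wanted; leave it standing where it is.
- carton_mid (a point): Centre of a blue and white carton, 90 x 130 x 70 mm, beyond the work. Bystander.
- driver_grip (a point): Handle of a screwdriver about 170 mm long, lying on the table. Bystander.
- blanks_tray: Black open tray of metal blanks, 110 x 150 x 30 mm, origin under its centre. Bystander.
Mind the look-alikes: they are no part of the job. What is shaped like the part that bears v_head_mid but pink is not meant.

How it is judged:
By the outcome, as a careful person would: the job done as asked, in the order asked, and still so for the second after the job is handed in, with the robot touching nothing.
It also fails if it takes over 61 s, if anything falls off the work surface, if the arm or the gripper's body presses on something with over 40 N, if the wrist force passes 120 N, or if a joint passes its speed limit or range.

## Working session

There is one attempt and no reset: what is moved stays moved. The work goes in short steps, Python scripts to look and compute and a tool call to move; the robot and the scene stay as the last step left them, time stands still between calls to the robot, and variables do not carry over. Pictures are saved under pics/ and viewed, at most 11 in all, crops included, and the job is handed in when it is done.

Besides the shell and the picture viewer there is one more tool, called after "Request:" in YAML: its name, and indented under it one key for each argument. send_rows: Moves the arm, as the interface text tells. Its arguments: {"type":"object","properties":{"fingers":{"type":"array"},"linear":{"type":"array"},"rot":{"type":"array"},"newtons":{"type":"number"}},"required":["fingers","linear","rot"]}

```bash
mkdir -p pics
cat > h.py <<'E'
import numpy as np, cv2
from rig import ctrl, vision
def snap(n,f):
    s=vision.snapshot(n); cv2.imwrite('pics/'+f,cv2.cvtColor(s['pixels'],cv2.COLOR_RGB2BGR)); 
    np.savez('pics/'+f[:-4],K=s['K'],d=s['distortion'],T=s['camera_from_world']); return s
def load(f): return np.load('pics/'+f+'.npz')
def w(c,uv,z):
    "pixel -> world at height z"
    p=cv2.undistortPoints(np.array([[uv]],float),c['K'],c['d'])[0,0]
    T=c['T'];R=T[:3,:3];o=-R.T@T[:3,3];d=R.T@np.array([p[0],p[1],1]);return o+d*(z-o[2])/d[2]
def px(c,P):
    T=c['T'];r,_=cv2.Rodrigues(T[:3,:3]);return cv2.projectPoints(np.array(P,float).reshape(-1,3),r,T[:3,3],c['K'],c['d'])[0][:,0]
E
python3 - <<'E'
from h import *
snap('top','top1.png');snap('scene','sc1.png');c=load('top1')
print(-c['T'][:3,:3].T@c['T'][:3,3]);print(ctrl.state())
E
```

```text
[0.39058943 0.0073376  1.1221109 ]
{'clock': 0.1, 'qpos': array([-9.24393990e-01,  3.85488235e-01,  6.75174703e-03, -4.32603255e-04,
       -1.19398793e+00, -2.58622241e-01]), 'joint_velocities': array([-0.00079391, -0.00026936,  0.00130459,  0.00200912, -0.00165782,
        0.00096188]), 'effort': array([-4.78451257e-04, -3.93320739e+01,  1.88928437e+01,  4.19790968e+00,
       -2.62533540e-03,  9.36771897e-06]), 'tool_pos': array([ 0.23616451, -0.57809942,  0.23032194]), 'ee_rot': array([-2.40692054e-04, -1.92599118e-01,  9.81277030e-01,  9.54921079e-04]), 'contact_force': array([ 0.080995  , -0.00826374, -0.26137228]), 'wrist_torque': array([-0.01712262,  0.02654902,  0.00727063]), 'grip_force': 0.0, 'gripper_width': 0.08521528800177842}
```

View pics/top1.png

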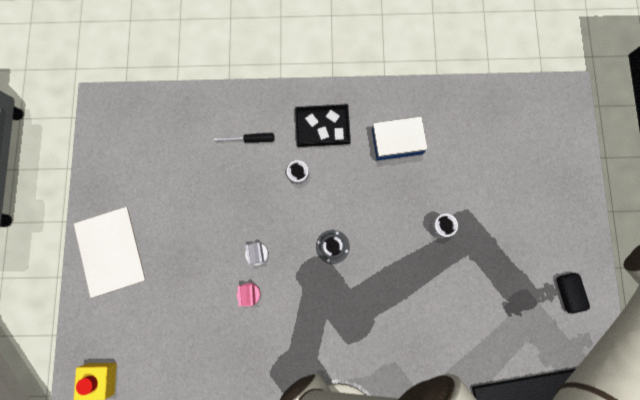

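View pics/sc1.png

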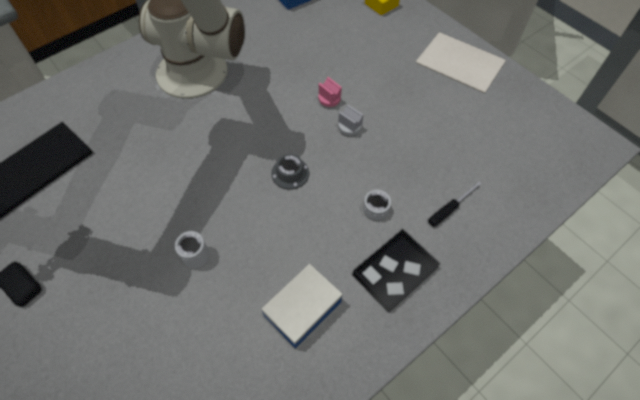

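The top view shows the base at (333,246), spacers at (447,225) and (297,171), the grey V-head at (256,253) and a pink decoy at (248,294). In the scene view these are at (290,168), (189,244), (377,204) and (350,120).

Run:
```python
from h import *
a=load('top1');b=load('sc1')
from scipy.optimize import least_squares
for n,u,v in [('A',(447,225),(189,243)),('B',(297,171),(377,203)),('base',(333,246),(289,167)),('pinktop',(248,294),(330,92))]:
    r=least_squares(lambda P:np.r_[px(a,P)[0]-u,px(b,P)[0]-v],[.6,0,.05]);print(n,r.x.round(4),r.fun.round(1))
print(w(a,(256,252),.05))
im=cv2.imread('pics/top1.png')
o=[cv2.resize(im[y-32:y+32,x-32:x+32],(300,300),interpolation=cv2.INTER_CUBIC) for x,y in [(447,225),(297,171),(333,246),(256,253)]]
cv2.imwrite('pics/crop1.png',np.vstack([np.hstack(o[:2]),np.hstack(o[2:])]))
```

```text
A [ 0.499  -0.2866  0.0697] [-1.  -0.5 -0.9  0.1]
B [0.6576 0.1005 0.0311] [-0.2 -0.1 -0.2  0. ]
base [0.4519 0.0063 0.0268] [-0.5 -0.3 -0.5  0.1]
pinktop [0.3311 0.2313 0.0331] [-0.9 -0.5 -1.   0.2]
[0.43746547 0.20634571 0.05      ]
```

View pics/crop1.png

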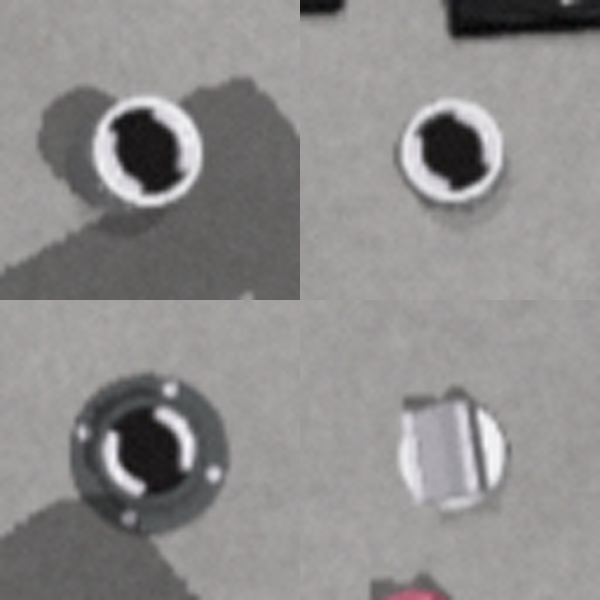

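A triangulates to a rim height of about 70 mm, so it is the tall spacer. I'm moving above it.

Request:
send_rows:
  fingers: [0,0,0,0,0]
  linear:
    - [30,34,5]
    - [62,70,10]
    - [95,106,15]
    - [128,142,20]
    - [160,178,20]
  rot:
    - [0,0,0]
    - [0,0,0]
    - [0,0,0]
    - [0,0,0]
    - [0,0,0]

```text
clock: 0.6
tool_pos: [0.3975, -0.3991, 0.2518]
ee_rot: [0.0, -0.193, 0.981, -0.0]
contact_force: [0.3, -0.5, -0.3]
gripper_width: 0.0855
grip_force: 0.0
```

Request:
send_rows:
  fingers: [0,0,0,0,0]
  linear:
    - [30,34,0]
    - [60,68,0]
    - [85,95,0]
    - [103,113,0]
    - [103,113,0]
  rot:
    - [0,0,0]
    - [0,0,0]
    - [0,0,0]
    - [0,0,0]
    - [0,0,0]

```text
clock: 1.1
tool_pos: [0.5011, -0.2853, 0.2505]
ee_rot: [-0.0, -0.195, 0.981, 0.0]
contact_force: [-0.3, -0.3, 0.7]
gripper_width: 0.0854
grip_force: 0.0
```

Run:
```python
from h import *
snap('wrist','w1.png');c=load('w1');s=ctrl.state()
print(s['tool_pos'],s['ee_rot'],s['clock'],-c['T'][:3,:3].T@c['T'][:3,3],c['T'][2,:3],px(c,[[.499,-.287,.0705]]))
```

```text
[ 0.50000904 -0.28628043  0.25060426] [-5.69366853e-04 -1.93959814e-01  9.81009233e-01  3.89272543e-04] 1.15 [ 0.43051061 -0.31471717  0.39300504] [ 0.27682216  0.11605321 -0.95388739] [[318.30010587 170.85576594]]
```

View pics/w1.png

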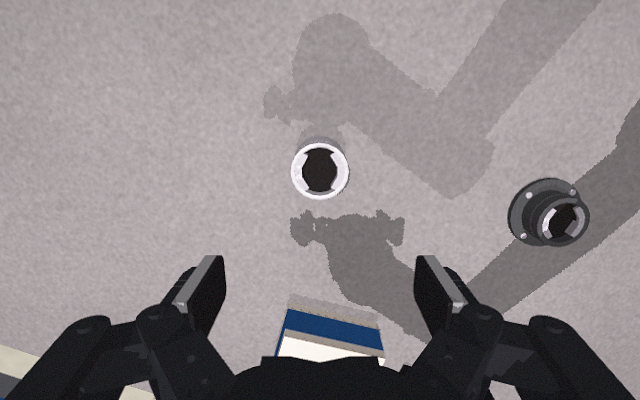

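The wrist view shows the tall spacer's rim at (320,171) with its notches, and the base at (560,222). Next step is measuring centres and yaws on rectified planes.

```bash
cat >> h.py <<'E'
def rect(f,x,y,z,half=.045,N=360):
    c=load(f);im=cv2.imread(f'pics/{f}.png');g=np.linspace(-half,half,N)
    X,Y=np.meshgrid(x+g,y+g[::-1]);p=px(c,np.stack([X,Y,0*X+z],-1)).astype(np.float32).reshape(N,N,2)
    return cv2.remap(im,p[...,0].copy(),p[...,1].copy(),cv2.INTER_LINEAR)
def prof(f,x,y,z,r):
    c=load(f);g=cv2.imread(f'pics/{f}.png',0);t=np.radians(np.arange(0,360,5))
    out=[]
    p=px(c,np.stack([x+r*np.cos(t),y+r*np.sin(t),0*t+z],-1)).astype(np.float32)
    return cv2.remap(g,p[None,:,0].copy(),p[None,:,1].copy(),cv2.INTER_LINEAR)[0]
E
python3 - <<'E'
from h import *
c=load('w1')
A=w(c,(320,171),.0705);print(A)
Bs=w(c,(563,222),.04);print(Bs)
o=[]
for P,z in ((A,.0705),(Bs,.04)):
    for r in (.0205,): print(prof('w1',P[0],P[1],z,r))
    i=rect('w1',P[0],P[1],z); 
    for rr,col in ((.03,(0,0,255)),(.018,(0,255,0)),(.025,(255,0,0))): cv2.circle(i,(180,180),int(rr*4000),col,1)
    o.append(i)
cv2.imwrite('pics/r1.png',np.hstack(o))
E
```

```text
[ 0.49848188 -0.28535124  0.0705    ]
[0.45190356 0.00681056 0.04      ]
[ 36  36  34  40  29  32  47  32  34  38  44 146 230 226 224 226 225 224
 225 224 225 224 219 218 225 222 226 220 219 216 220 218 219 227 169  39
  38  38  40  38  43  40  40  39  37  38  34  37  97 225 231 230 228 229
 228 233 241 230 229 229 235 242 251 229 228 228 227 224 208 178  47  34]
[ 25  27  35  44  41  43  44  43  43  43  42  46  96 130 136 142 145 145
 144 152 150 152 146 140 156 146 143 143 139 139 137 140 142 144 115  94
  60  24  25  23  27  24  29  38  36  39  40  36  54 213 217 215 214 214
 214 217 235 229 217 207 205 230 223 248 188 142 142 144 146 147 136  63]
```

View pics/r1.png

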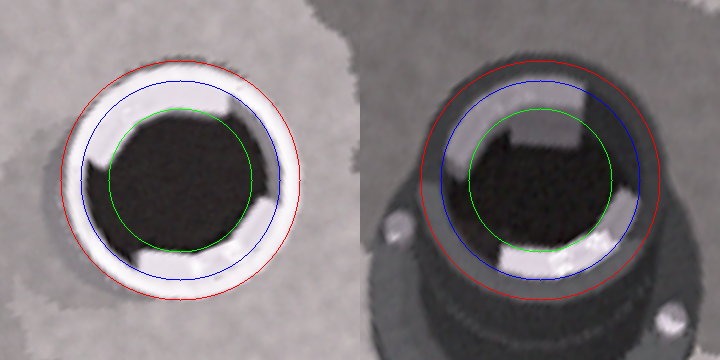

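Request:
send_rows:
  fingers: [0,0,0,0,0]
  linear:
    - [-1.5,1,-40]
    - [-1.5,1,-85]
    - [-1.5,1,-125]
    - [-1.5,1,-150]
    - [-1.5,1,-165]
  rot:
    - [0,0,0]
    - [0,0,0]
    - [0,0,0]
    - [0,0,0]
    - [0,0,0]

```text
clock: 1.65
tool_pos: [0.4953, -0.287, 0.0834]
ee_rot: [-0.002, -0.192, 0.981, 0.001]
contact_force: [-0.8, -0.0, 0.6]
gripper_width: 0.0855
grip_force: 0.0
```

Request:
send_rows:
  fingers: [0,0,0,0,0]
  linear:
    - [0,0,-15]
    - [0,0,-32]
    - [0,0,-50]
    - [0,0,-65]
    - [0,0,-65]
  rot:
    - [0,0,0]
    - [0,0,0]
    - [0,0,0]
    - [0,0,0]
    - [0,0,0]

```text
clock: 2.15
tool_pos: [0.4953, -0.2869, 0.0191]
ee_rot: [-0.002, -0.192, 0.981, 0.001]
contact_force: [-0.6, 0.5, -0.7]
gripper_width: 0.0856
grip_force: 0.0
```

Request:
send_rows:
  fingers: [120,160,200,230,230]
  linear:
    - [0,0,0]
    - [0,0,0]
    - [0,0,0]
    - [0,0,0]
    - [0,0,0]
  rot:
    - [0,0,0]
    - [0,0,0]
    - [0,0,0]
    - [0,0,0]
    - [0,0,0]
  newtons: 50

```text
clock: 2.65
tool_pos: [0.4982, -0.2869, 0.0225]
ee_rot: [0.001, -0.193, 0.981, -0.001]
contact_force: [-1.5, -1.0, 6.5]
gripper_width: 0.0595
grip_force: 54.2
```

Run:
```python
from h import *
s=ctrl.state();print(s)
```

```text
{'clock': 2.65, 'qpos': array([-2.40638170e-01,  5.30900111e-01, -3.58396663e-01,  7.58006943e-04,
       -6.80060620e-01, -9.42631492e-01]), 'joint_velocities': array([-0.00053594,  0.00047429,  0.00104328, -0.00051263, -0.00025713,
        0.00027107]), 'effort': array([ 7.81415831e-01, -3.70853233e+01,  1.22631061e+01,  2.29626194e+00,
        5.09403683e-01,  2.30702577e-02]), 'tool_pos': array([ 0.49822297, -0.28694767,  0.02253703]), 'ee_rot': array([ 5.52247881e-04, -1.92842099e-01,  9.81229510e-01, -5.19188959e-04]), 'contact_force': array([-1.47329191, -0.95542079,  6.46526895]), 'wrist_torque': array([-0.17713646,  0.55851021, -0.02885955]), 'grip_force': 54.24839274957776, 'gripper_width': 0.05950124005769209}
```

Request:
send_rows:
  fingers: [230,230,230,230,230]
  linear:
    - [0,0,15]
    - [0,0,45]
    - [0,5,80]
    - [-4,30,105]
    - [-10,60,110]
  rot:
    - [0,0,0]
    - [0,0,0]
    - [0,0,0]
    - [0,0,0]
    - [0,0,0]

```text
clock: 3.15
tool_pos: [0.4898, -0.2268, 0.1341]
ee_rot: [0.003, -0.192, 0.981, -0.001]
contact_force: [0.3, 0.2, -3.0]
gripper_width: 0.0591
grip_force: 54.8
```

Request:
send_rows:
  fingers: [230,230,230,230,230]
  linear:
    - [-8,45,0]
    - [-14,90,0]
    - [-22,125,0]
    - [-26,140,0]
    - [-26,140,0]
  rot:
    - [0,0,0]
    - [0,0,0]
    - [0,0,0.1]
    - [0,0,0.1]
    - [0,0,0.1]

```text
clock: 3.65
tool_pos: [0.4608, -0.0847, 0.131]
ee_rot: [-0.0, -0.243, 0.97, 0.0]
contact_force: [0.2, 0.0, -2.4]
gripper_width: 0.059
grip_force: 54.8
```

Run:
```python
from h import *
snap('wrist','w2.png');s=ctrl.state();c=load('w2');P=s['tool_pos']
print(P,s['ee_rot'],s['gripper_width'],s['contact_force'],px(c,[P+[0,0,.048],[.452,.007,.04]]))
```

```text
[ 0.46141897 -0.08569859  0.13111318] [-1.16354406e-04 -2.42423233e-01  9.70170563e-01  2.02462591e-04] 0.059092281281037495 [-0.50175715  0.3892243  -1.48695228] [[316.46818364 325.29823665]
 [426.89187767 243.23727212]]
```

View pics/w2.png

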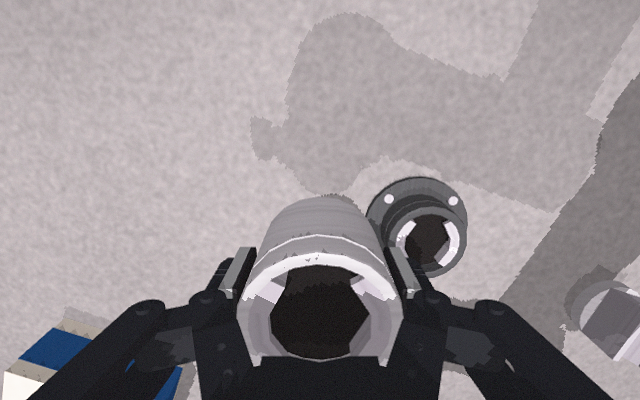

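The held spacer fills (320,320), with the base mouth at about (428,242), matching the prediction. I'll refine the base yaw and centre.

Run:
```python
from h import *
def edges(p):
    d=(p<75).astype(int);return d
for f,x,y,z in (('w2',.452,.007,.04),('w2',.452,.0065,.04),('w1',.452,.0072,.04)): 
    for r in (.0195,.0215): 
        p=prof(f,x,y,z,r).astype(float); t=np.radians(np.arange(0,360,5)); m=(p<75)
        print(f,r,np.degrees(np.angle((m*np.exp(2j*t)).sum()))/2, [int(5*i) for i in np.where(np.diff(m.astype(int)))[0]])
i=rect('w2',.452,.007,.04)
for rr,col in ((.032,(0,0,255)),(.018,(0,255,0)),(.025,(255,0,0))): cv2.circle(i,(180,180),int(rr*4000),col,1)
P=ctrl.state()['tool_pos'];j=rect('w2',P[0],P[1],P[2]+.048)
for rr,col in ((.03,(0,0,255)),(.018,(0,255,0)),(.025,(255,0,0))): cv2.circle(j,(180,180),int(rr*4000),col,1)
cv2.imwrite('pics/r2.png',np.hstack([i,j]))
```

```text
w2 0.0195 21.093444322823473 [55, 170, 235, 335]
w2 0.0215 26.18179152434677 [55, 175, 240, 345]
w2 0.0195 21.093444322823473 [55, 170, 235, 335]
w2 0.0215 26.22157140534866 [55, 175, 235, 350]
w1 0.0195 25.991526672984314 [55, 180, 235, 345]
w1 0.0215 27.499999999999993 [55, 175, 240, 350]
```

View pics/r2.png

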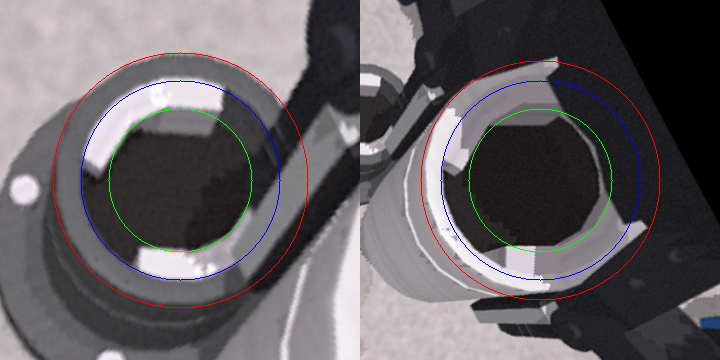

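Request:
send_rows:
  fingers: [230,230,230,230,230]
  linear:
    - [-4,35,0]
    - [-8,70,0]
    - [-9.5,92.5,-10]
    - [-9.5,92.5,-40]
    - [-9.5,92.5,-60]
  rot:
    - [0,0,0]
    - [0,0,0]
    - [0,0,0]
    - [0,0,0]
    - [0,0,0]

```text
clock: 4.2
tool_pos: [0.4522, 0.0058, 0.07]
ee_rot: [-0.0, -0.241, 0.97, 0.0]
contact_force: [-0.6, -0.8, -3.7]
gripper_width: 0.0595
grip_force: 55.2
```

Request:
send_rows:
  fingers: [230,230,230,230,230]
  linear:
    - [0,0,0]
    - [0,0,-3]
    - [0,0,-6]
    - [0,0,-9]
    - [0,0,-12]
  rot:
    - [0,0,0]
    - [0,0,0]
    - [0,0,0]
    - [0,0,0]
    - [0,0,0]

```text
clock: 4.7
tool_pos: [0.4529, 0.0059, 0.0598]
ee_rot: [0.001, -0.241, 0.97, 0.0]
contact_force: [0.4, 0.9, -1.9]
gripper_width: 0.0592
grip_force: 55.1
```

Request:
send_rows:
  fingers: [230,230,230,230,230]
  linear:
    - [0,0.5,-2]
    - [0,1,-4]
    - [0,1,-6]
    - [0,1,-8]
    - [0,1,-8]
  rot:
    - [0,0,0]
    - [0,0,0]
    - [0,0,0]
    - [0,0,0]
    - [0,0,0]

```text
clock: 5.2
tool_pos: [0.4525, 0.007, 0.0521]
ee_rot: [0.0, -0.242, 0.97, -0.0]
contact_force: [-2.1, 1.0, 5.6]
gripper_width: 0.0591
grip_force: 55.6
```

Request:
send_rows:
  fingers: [230,230,230,230,230]
  linear:
    - [0,0,-0.5]
    - [0,0,-0.5]
    - [0,0,-0.5]
    - [0,0,-0.5]
    - [0,0,-0.5]
  rot:
    - [0,0,0]
    - [0,0,-0.1]
    - [0,0,-0.2]
    - [0,0,-0.3]
    - [0,0,-0.4]

```text
clock: 5.7
tool_pos: [0.4528, 0.0078, 0.0521]
ee_rot: [0.001, -0.043, 0.999, 0.0]
contact_force: [-4.5, 5.8, 8.8]
gripper_width: 0.0593
grip_force: 55.9
```

Run:
```python
from h import *
s=ctrl.state();print(s['qpos'],s['tool_pos'],s['ee_rot'],s['contact_force'],s['wrist_torque'])
```

```text
[ 3.77772302e-01  3.27405873e-01 -6.33228717e-01 -6.46861067e-05
 -6.08671048e-01 -1.86240793e+00] [0.45284782 0.00779383 0.05209834] [ 6.97905133e-04 -4.30405181e-02  9.99073049e-01  2.62314900e-04] [-4.54367361  5.81352991  8.79612618] [1.54481224 1.32547594 0.31701139]
```

Request:
send_rows:
  fingers: [230,230,230,230,230]
  linear:
    - [-0.5,0.5,0]
    - [-0.5,0.5,0]
    - [-0.5,0.5,0]
    - [-0.5,0.5,0]
    - [-0.5,0.5,0]
  rot:
    - [0,0,-0.12]
    - [0,0,-0.24]
    - [0,0,-0.36]
    - [0,0,-0.48]
    - [0,0,-0.6]

```text
clock: 6.2
tool_pos: [0.4535, 0.0092, 0.0522]
ee_rot: [0.002, 0.254, 0.967, 0.002]
contact_force: [-3.4, 7.3, 6.7]
gripper_width: 0.0593
grip_force: 55.8
```

Request:
send_rows:
  fingers: [230,230,230,230,230]
  linear:
    - [0,0,0]
    - [0,0,0]
    - [0,0,0]
    - [0,0,0]
    - [0,0,0]
  rot:
    - [0,0,-0.08]
    - [0,0,-0.16]
    - [0,0,-0.23]
    - [0,0,-0.3]
    - [0,0,-0.3]

```text
clock: 6.7
tool_pos: [0.4539, 0.0083, 0.0521]
ee_rot: [0.002, 0.394, 0.919, 0.001]
contact_force: [-0.2, 3.3, 6.5]
gripper_width: 0.0596
grip_force: 55.8
```

Run:
```python
from h import *
s=ctrl.state();print(s['qpos'],s['tool_pos'],s['ee_rot'],s['contact_force'],s['wrist_torque'])
```

```text
[ 3.78384408e-01  3.27596752e-01 -6.33238015e-01  1.11841955e-03
 -6.05583426e-01 -2.76103115e+00] [0.45389044 0.00827173 0.05212617] [0.00177514 0.39444618 0.91891638 0.00132017] [-0.22013986  3.31524085  6.5232074 ] [ 0.49510165  0.12833607 -0.09471145]
```

Request:
send_rows:
  fingers: [230,230,230,230,230]
  linear:
    - [0,0,0]
    - [0,0,0]
    - [0,0,0]
    - [0,0,0]
    - [0,0,0]
  rot:
    - [0,0,-0.05]
    - [0,0,-0.1]
    - [0,0,-0.15]
    - [0,0,-0.2]
    - [0,0,-0.2]

```text
clock: 7.2
tool_pos: [0.453, 0.0073, 0.052]
ee_rot: [0.001, 0.483, 0.875, 0.0]
contact_force: [0.3, -1.8, 6.9]
gripper_width: 0.0587
grip_force: 55.8
```

Run:
```python
from h import *
s=ctrl.state();print(s['qpos'],s['tool_pos'],s['ee_rot'],s['contact_force'],s['wrist_torque'])
```

```text
[ 3.77669011e-01  3.27474324e-01 -6.34445305e-01  2.79782825e-03
 -6.07493040e-01 -2.95941851e+00] [0.45296836 0.0072719  0.05203758] [1.05677752e-03 4.83219396e-01 8.75498656e-01 2.72622026e-05] [ 0.25980368 -1.82969638  6.91027213] [-0.88623385  0.1323849   0.11155635]
```

Request:
send_rows:
  fingers: [0,0,0,0,0]
  linear:
    - [0,0,0]
    - [0,0,0]
    - [0,0,0]
    - [0,0,25]
    - [0,0,60]
  rot:
    - [0,0,0]
    - [0,0,0]
    - [0,0,0]
    - [0,0,0]
    - [0,0,0]

```text
clock: 7.7
tool_pos: [0.4502, 0.007, 0.1097]
ee_rot: [-0.002, 0.485, 0.875, -0.002]
contact_force: [0.6, 0.3, 0.2]
gripper_width: 0.0856
grip_force: 0.0
```

Request:
send_rows:
  fingers: [0,0,0,0,0]
  linear:
    - [0,0,40]
    - [0,0,80]
    - [0,0,115]
    - [0,0,130]
    - [0,0,130]
  rot:
    - [0,0,0.1]
    - [0,0,0.24]
    - [0,0,0.38]
    - [0,0,0.5]
    - [0,0,0.6]

```text
clock: 8.2
tool_pos: [0.4532, 0.0078, 0.2436]
ee_rot: [0.003, 0.202, 0.979, 0.002]
contact_force: [0.6, -0.3, -0.7]
gripper_width: 0.0854
grip_force: 0.0
```

Run:
```python
from h import *
snap('wrist','w3.png');snap('top','top3.png');s=ctrl.state();print(s['tool_pos'],s['ee_rot'],s['clock'])
o=[]
i=rect('w3',.452,.007,.1)
for rr,col in ((.03,(0,0,255)),(.018,(0,255,0)),(.025,(255,0,0))): cv2.circle(i,(180,180),int(rr*4000),col,1)
im=cv2.imread('pics/w3.png')
cv2.imwrite('pics/v3.png',np.hstack([cv2.resize(im,(440,360))[:, :440],i]))
```

```text
[0.45170488 0.00752879 0.24108237] [2.35831125e-04 2.04701279e-01 9.78824381e-01 4.01794622e-04] 8.3
```

View pics/v3.png

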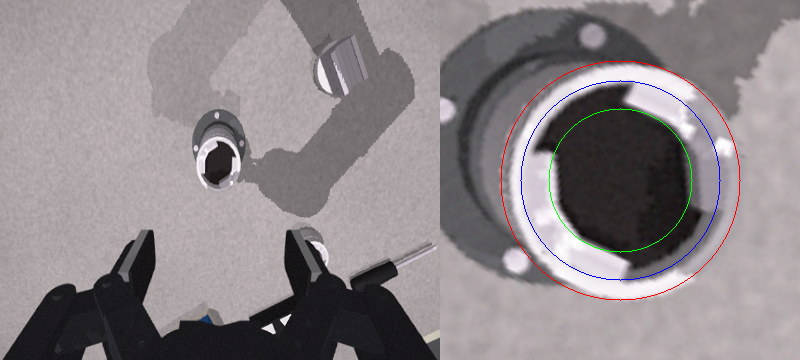

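Request:
send_rows:
  fingers: [0,0,0,0,0]
  linear:
    - [0,0,-40]
    - [0,0,-85]
    - [0,0,-125]
    - [0,0,-160]
    - [0,0,-188]
  rot:
    - [0,0,0]
    - [0,0,0]
    - [0,0,0]
    - [0,0,0]
    - [0,0,0]

```text
clock: 8.8
tool_pos: [0.4503, 0.0069, 0.0503]
ee_rot: [-0.002, 0.206, 0.979, -0.001]
contact_force: [0.0, 0.6, -0.5]
gripper_width: 0.0855
grip_force: 0.0
```

Request:
send_rows:
  fingers: [120,160,200,230,230]
  linear:
    - [0,0,0]
    - [0,0,0]
    - [0,0,0]
    - [0,0,0]
    - [0,0,0]
  rot:
    - [0,0,0]
    - [0,0,0]
    - [0,0,0]
    - [0,0,0]
    - [0,0,0]

```text
clock: 9.3
tool_pos: [0.4515, 0.0072, 0.053]
ee_rot: [-0.0, 0.205, 0.979, 0.0]
contact_force: [1.9, -3.5, -10.3]
gripper_width: 0.0592
grip_force: 56.7
```

Request:
send_rows:
  fingers: [230,230,230,230,230]
  linear:
    - [0,0,0]
    - [0,0,0]
    - [0,0,0]
    - [0,0,0]
    - [0,0,0]
  rot:
    - [0,0,-0.05]
    - [0,0,-0.1]
    - [0,0,-0.15]
    - [0,0,-0.2]
    - [0,0,-0.2]

```text
clock: 9.8
tool_pos: [0.452, 0.0079, 0.0532]
ee_rot: [0.0, 0.299, 0.954, -0.0]
contact_force: [-0.6, 0.3, -9.1]
gripper_width: 0.0587
grip_force: 56.9
```

Run:
```python
from h import *
s=ctrl.state();print(s['qpos'],s['tool_pos'],s['ee_rot'],s['contact_force'],s['wrist_torque'],s['effort'][5])
```

```text
[ 3.79062204e-01  3.24503874e-01 -6.33978611e-01  8.34727083e-04
 -6.11847534e-01 -2.55767405e+00] [0.45196812 0.00786627 0.05322655] [ 3.32199136e-04  2.98925192e-01  9.54276489e-01 -3.88738391e-05] [-0.5635648   0.30989374 -9.09413726] [0.21326781 0.02871613 1.36746883] -1.501094251871109
```

Wrist torque of 1.4 N·m shows the hard stop was reached, and an upward pull is held, so the spacer is locked. I'm releasing and going to the head.

Request:
send_rows:
  fingers: [0,0,0,0,0]
  linear:
    - [0,0,-1]
    - [0,0,-1]
    - [0,0,-1]
    - [0,0,30]
    - [0,0,70]
  rot:
    - [0,0,0]
    - [0,0,0]
    - [0,0,0]
    - [0,0,0]
    - [0,0,0]

```text
clock: 10.3
tool_pos: [0.4509, 0.007, 0.1228]
ee_rot: [-0.002, 0.302, 0.953, -0.001]
contact_force: [1.4, 0.6, -0.1]
gripper_width: 0.0853
grip_force: 0.0
```

Request:
send_rows:
  fingers: [0,0,0,0,0]
  linear:
    - [0,10,40]
    - [-2,30,80]
    - [-4,60,110]
    - [-6,85,130]
    - [-8,105,130]
  rot:
    - [0,0,0.13]
    - [0,0,0.26]
    - [0,0,0.4]
    - [0,0,0.54]
    - [0,0,0.68]

```text
clock: 10.8
tool_pos: [0.4456, 0.1144, 0.2572]
ee_rot: [0.004, -0.037, 0.999, 0.002]
contact_force: [0.4, -0.3, -1.0]
gripper_width: 0.0855
grip_force: 0.0
```

Request:
send_rows:
  fingers: [0,0,0,0,0]
  linear:
    - [0,40,0]
    - [0,70,0]
    - [0,90,0]
    - [0,90,0]
    - [0,90,0]
  rot:
    - [0,0,0.1]
    - [0,0,0.1]
    - [0,0,0.1]
    - [0,0,0.1]
    - [0,0,0.1]

```text
clock: 11.3
tool_pos: [0.4437, 0.2024, 0.253]
ee_rot: [0.0, -0.084, 0.996, 0.0]
contact_force: [0.2, -0.7, -0.3]
gripper_width: 0.0856
grip_force: 0.0
```

Run:
```python
from h import *
snap('wrist','w4.png');s=ctrl.state();print(s['tool_pos'],s['ee_rot'],s['clock'],s['qpos'])
i=rect('w4',.452,.007,.1)
for rr,col in ((.03,(0,0,255)),(.018,(0,255,0)),(.025,(255,0,0))): cv2.circle(i,(180,180),int(rr*4000),col,1)
j=rect('w4',.437,.206,.0225); cv2.circle(j,(180,180),120,(0,0,255),1)
im=cv2.imread('pics/w4.png');v=np.zeros((600,720,3),np.uint8);v[:240,:384]=cv2.resize(im,(384,240));v[240:]=np.hstack([i,j]);cv2.imwrite('pics/v4.png',v)
```

```text
[0.44374532 0.20192808 0.25302665] [ 2.46650536e-05 -8.34969470e-02  9.96508029e-01  9.07857295e-05] 11.35 [ 7.60925061e-01  1.32210670e-01 -2.82168247e-01 -1.20804861e-04
 -1.15626518e+00 -2.16448420e+00]
```

View pics/v4.png

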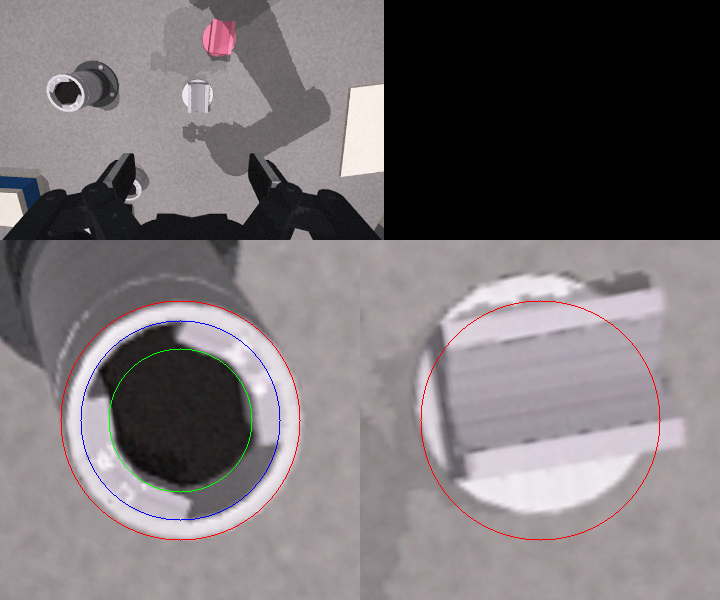

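The top-left view shows the locked spacer and the grey head. The rectified crops put the spacer mouth at (0.452, 0.007) with notch yaw about -50°, and the head at (0.436, 0.213) with yaw about 8.5°.

Request:
send_rows:
  fingers: [0,0,0,0,0]
  linear:
    - [-7,11,-40]
    - [-7,11,-85]
    - [-7,11,-125]
    - [-7,11,-150]
    - [-7,11,-170]
  rot:
    - [0,0,-0.02]
    - [0,0,-0.02]
    - [0,0,-0.02]
    - [0,0,-0.02]
    - [0,0,-0.02]

```text
clock: 11.85
tool_pos: [0.4364, 0.2117, 0.0813]
ee_rot: [-0.001, -0.073, 0.997, -0.001]
contact_force: [-0.2, 0.2, 0.1]
gripper_width: 0.0857
grip_force: 0.0
```

Request:
send_rows:
  fingers: [0,0,0,0,0]
  linear:
    - [0,0,-15]
    - [0,0,-30]
    - [0,0,-45]
    - [0,0,-56]
    - [0,0,-56]
  rot:
    - [0,0,0]
    - [0,0,0]
    - [0,0,0]
    - [0,0,0]
    - [0,0,0]

```text
clock: 12.35
tool_pos: [0.4363, 0.2121, 0.0258]
ee_rot: [-0.001, -0.073, 0.997, -0.001]
contact_force: [-0.5, -0.6, -0.2]
gripper_width: 0.0853
grip_force: 0.0
```

Request:
send_rows:
  fingers: [120,160,200,230,230]
  linear:
    - [0,0,0]
    - [0,0,0]
    - [0,0,0]
    - [0,0,0]
    - [0,0,0]
  rot:
    - [0,0,0]
    - [0,0,0]
    - [0,0,0]
    - [0,0,0]
    - [0,0,0]

```text
clock: 12.85
tool_pos: [0.4371, 0.2136, 0.0276]
ee_rot: [0.0, -0.074, 0.997, 0.0]
contact_force: [-0.1, -0.7, 5.5]
gripper_width: 0.0356
grip_force: 51.1
```

Request:
send_rows:
  fingers: [230,230,230,230,230]
  linear:
    - [0,0,0]
    - [0,0,0]
    - [0,0,0]
    - [0,0,0]
    - [0,0,0]
  rot:
    - [0,0,0]
    - [0,0,0]
    - [0,0,0]
    - [0,0,0]
    - [0,0,0]

```text
clock: 13.35
tool_pos: [0.4371, 0.2136, 0.0276]
ee_rot: [0.0, -0.074, 0.997, 0.0]
contact_force: [-0.4, -1.3, 4.9]
gripper_width: 0.0354
grip_force: 51.1
```

Request:
send_rows:
  fingers: [230,230,230,230,230]
  linear:
    - [0,0,15]
    - [0,0,45]
    - [0,0,85]
    - [0,0,120]
    - [0,0,140]
  rot:
    - [0,0,0]
    - [0,0,0.14]
    - [0,0,0.28]
    - [0,0,0.42]
    - [0,0,0.56]

```text
clock: 13.85
tool_pos: [0.437, 0.2139, 0.1689]
ee_rot: [0.001, -0.349, 0.937, 0.001]
contact_force: [0.2, -0.4, -3.7]
gripper_width: 0.0353
grip_force: 51.1
```

Request:
send_rows:
  fingers: [230,230,230,230,230]
  linear:
    - [2,-20,0]
    - [4,-40,0]
    - [6,-60,0]
    - [7,-80,0]
    - [8,-100,0]
  rot:
    - [0,0,0.14]
    - [0,0,0.28]
    - [0,0,0.42]
    - [0,0,0.56]
    - [0,0,0.7]

```text
clock: 14.35
tool_pos: [0.4436, 0.1124, 0.1656]
ee_rot: [-0.001, -0.649, 0.761, 0.001]
contact_force: [0.0, -0.1, -4.6]
gripper_width: 0.0354
grip_force: 50.9
```

Request:
send_rows:
  fingers: [230,230,230,230,230]
  linear:
    - [1,-10,0]
    - [2,-20,0]
    - [2,-30,0]
    - [2,-40,0]
    - [2,-40,0]
  rot:
    - [0,0,0.14]
    - [0,0,0.28]
    - [0,0,0.42]
    - [0,0,0.56]
    - [0,0,0.7]

```text
clock: 14.85
tool_pos: [0.4453, 0.0722, 0.1655]
ee_rot: [0.001, 0.87, -0.493, -0.001]
contact_force: [-0.3, -0.3, -3.1]
gripper_width: 0.0352
grip_force: 50.9
```

Run:
```python
from h import *
snap('wrist','w5.png');s=ctrl.state();print(s['tool_pos'],s['ee_rot'],s['clock'],s['qpos'],s['gripper_width'],s['contact_force'])
q=s['ee_rot'];print(2*np.degrees(np.arctan2(q[2],q[1])))
i=rect('w5',.452,.007,.1)
for rr,col in ((.03,(0,0,255)),(.018,(0,255,0)),(.025,(255,0,0))): cv2.circle(i,(180,180),int(rr*4000),col,1)
im=cv2.imread('pics/w5.png');v=np.zeros((360,800,3),np.uint8);v[:275,:440]=cv2.resize(im,(440,275));v[:,440:]=i;cv2.imwrite('pics/v5.png',v)
```

```text
[0.44554322 0.07266062 0.16559362] [ 8.50292180e-04  8.71246063e-01 -4.90844425e-01 -1.15136946e-03] 14.9 [ 0.52270496  0.15538397 -0.49448654 -0.00139624 -0.92356331  0.02281619] 0.035419904458579246 [ 0.29847166  0.6257785  -4.91594287]
-58.79226270816363
```

View pics/v5.png

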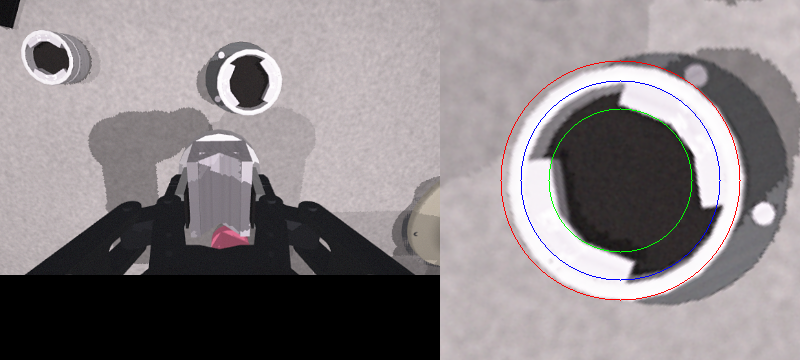

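The mouth is centred at (0.4525, 0.007) with yaw about -50.5°. The head sits square in the grip at -58.8°, so it needs +0.14 rad.

Request:
send_rows:
  fingers: [230,230,230,230,230]
  linear:
    - [3,-30,0]
    - [6,-58,0]
    - [7,-65.5,0]
    - [7,-65.5,-15]
    - [7,-65.5,-30]
  rot:
    - [0,0,0.08]
    - [0,0,0.14]
    - [0,0,0.14]
    - [0,0,0.14]
    - [0,0,0.14]

```text
clock: 15.4
tool_pos: [0.4537, 0.008, 0.1362]
ee_rot: [-0.0, 0.901, -0.434, -0.0]
contact_force: [0.2, -0.2, -4.9]
gripper_width: 0.0353
grip_force: 51.2
```

Request:
send_rows:
  fingers: [230,230,230,230,230]
  linear:
    - [0,0,-2]
    - [0,0,-5]
    - [0,0,-8]
    - [0,0,-11]
    - [0,0,-11]
  rot:
    - [0,0,0]
    - [0,0,0]
    - [0,0,0]
    - [0,0,0]
    - [0,0,0]

```text
clock: 15.9
tool_pos: [0.4537, 0.008, 0.1257]
ee_rot: [0.0, 0.902, -0.432, -0.0]
contact_force: [0.2, -0.1, -3.5]
gripper_width: 0.0356
grip_force: 51.0
```

Request:
send_rows:
  fingers: [230,230,230,230,230]
  linear:
    - [-1,-0.5,-2]
    - [-1,-0.5,-4]
    - [-1,-0.5,-6]
    - [-1,-0.5,-8]
    - [-1,-0.5,-9]
  rot:
    - [0,0,0]
    - [0,0,0]
    - [0,0,0]
    - [0,0,0]
    - [0,0,0]

```text
clock: 16.4
tool_pos: [0.453, 0.0074, 0.1173]
ee_rot: [0.0, 0.902, -0.432, -0.0]
contact_force: [-3.5, 1.4, 8.0]
gripper_width: 0.0355
grip_force: 52.0
```

Request:
send_rows:
  fingers: [230,230,230,230,230]
  linear:
    - [0,0,0]
    - [0,0,0]
    - [0,0,0]
    - [0,0,0]
    - [0,0,0]
  rot:
    - [0,0,0]
    - [0,0,0]
    - [0,0,0]
    - [0,0,0]
    - [0,0,0]

```text
clock: 16.9
tool_pos: [0.4529, 0.0074, 0.1173]
ee_rot: [0.0, 0.902, -0.432, 0.0]
contact_force: [-3.4, 0.1, 5.9]
gripper_width: 0.0356
grip_force: 51.9
```

Request:
send_rows:
  fingers: [230,230,230,230,230]
  linear:
    - [0,0,0]
    - [0,0,0]
    - [0,0,0]
    - [0,0,0]
    - [0,0,0]
  rot:
    - [0,0,-0.12]
    - [0,0,-0.24]
    - [0,0,-0.36]
    - [0,0,-0.48]
    - [0,0,-0.6]

```text
clock: 17.4
tool_pos: [0.4542, 0.0071, 0.1174]
ee_rot: [-0.001, 0.733, -0.681, 0.001]
contact_force: [1.2, -3.7, 2.6]
gripper_width: 0.0355
grip_force: 51.8
```

Request:
send_rows:
  fingers: [230,230,230,230,230]
  linear:
    - [0,0,0]
    - [0,0,0]
    - [0,0,0]
    - [0,0,0]
    - [0,0,0]
  rot:
    - [0,0,-0.12]
    - [0,0,-0.24]
    - [0,0,-0.36]
    - [0,0,-0.48]
    - [0,0,-0.6]

```text
clock: 17.9
tool_pos: [0.4533, 0.0066, 0.1174]
ee_rot: [-0.0, -0.499, 0.867, -0.001]
contact_force: [-2.1, -4.6, 4.7]
gripper_width: 0.035
grip_force: 52.2
```

```bash
cat > st.py <<'E'
from h import *
s=ctrl.state();q=s['ee_rot'];print(s['qpos'][5],s['tool_pos'],2*np.degrees(np.arctan2(q[2],q[1])),s['contact_force'],s['wrist_torque'],s['gripper_width'])
E
python3 st.py
```

```text
-0.9043563154241951 [0.45329823 0.00664738 0.11736126] 239.82589744485682 [-2.12875248 -4.63221295  4.74384286] [-1.12390166  0.60789226  0.12163389] 0.035047282040172274
```

Request:
send_rows:
  fingers: [230,230,230,230,230]
  linear:
    - [0,0,0]
    - [0,0,0]
    - [0,0,0]
    - [0,0,0]
    - [0,0,0]
  rot:
    - [0,0,-0.05]
    - [0,0,-0.1]
    - [0,0,-0.15]
    - [0,0,-0.2]
    - [0,0,-0.2]

```text
clock: 18.4
tool_pos: [0.4529, 0.0069, 0.1173]
ee_rot: [-0.0, -0.412, 0.911, -0.001]
contact_force: [-1.7, -2.1, 6.0]
gripper_width: 0.0352
grip_force: 52.3
```

```bash
python3 st.py
```

```text
-1.0997399327563204 [0.45288082 0.00687749 0.11730141] 228.62230652313147 [-1.66798735 -2.12394172  5.9719668 ] [-0.44969131  0.90071046  0.29215453] 0.03524934628337555
```

Request:
send_rows:
  fingers: [230,230,230,230,230]
  linear:
    - [0,0,0]
    - [0,0,0]
    - [0,0,0]
    - [0,0,0]
    - [0,0,0]
  rot:
    - [0,0,-0.04]
    - [0,0,-0.07]
    - [0,0,-0.1]
    - [0,0,-0.1]
    - [0,0,-0.1]

```text
clock: 18.9
tool_pos: [0.4531, 0.0064, 0.1173]
ee_rot: [-0.0, -0.366, 0.931, -0.001]
contact_force: [-0.9, -5.6, 4.9]
gripper_width: 0.0353
grip_force: 52.8
```

```bash
python3 st.py
```

```text
-1.1997344275896735 [0.45305659 0.00643456 0.1173294 ] 222.9130464959941 [-0.86467628 -5.63137583  4.89103002] [-1.58039238  0.58308681  0.36754291] 0.035270314612067984
```

Request:
send_rows:
  fingers: [230,230,230,230,230]
  linear:
    - [0,0,0]
    - [0,0,0]
    - [0,0,0]
    - [0,0,0]
    - [0,0,0]
  rot:
    - [0,0,-0.04]
    - [0,0,-0.07]
    - [0,0,-0.1]
    - [0,0,-0.1]
    - [0,0,-0.1]

```text
clock: 19.4
tool_pos: [0.4535, 0.0064, 0.1173]
ee_rot: [0.0, -0.321, 0.947, -0.001]
contact_force: [0.3, -6.5, 3.3]
gripper_width: 0.0351
grip_force: 57.8
```

```bash
python3 st.py
```

```text
-1.296753100680947 [0.45354944 0.00636175 0.11733094] 217.42357148048112 [ 0.26774501 -6.53957412  3.28924572] [-1.82452074  0.10104961  1.25637724] 0.035107022314672595
```

Torque rose to 1.26 N·m, so the head is at its stop. I'm releasing and checking visually.

Request:
send_rows:
  fingers: [0,0,0,0,0]
  linear:
    - [0,0,0]
    - [0,0,0]
    - [0,0,0]
    - [0,0,25]
    - [0,0,60]
  rot:
    - [0,0,0]
    - [0,0,0]
    - [0,0,0]
    - [0,0,0]
    - [0,0,0]

```text
clock: 19.9
tool_pos: [0.4517, 0.0073, 0.1758]
ee_rot: [-0.002, -0.318, 0.948, 0.0]
contact_force: [1.3, 0.1, 0.0]
gripper_width: 0.0852
grip_force: 0.0
```

Request:
send_rows:
  fingers: [0,0,0,0,0]
  linear:
    - [0,0,35]
    - [0,0,70]
    - [0,0,85]
    - [0,0,90]
    - [0,0,90]
  rot:
    - [0,0,0]
    - [0,0,0]
    - [0,0,0]
    - [0,0,0]
    - [0,0,0]

```text
clock: 20.4
tool_pos: [0.4529, 0.0077, 0.2669]
ee_rot: [0.001, -0.318, 0.948, 0.0]
contact_force: [-0.5, -0.0, 0.5]
gripper_width: 0.0855
grip_force: 0.0
```

```bash
python3 st.py
python3 - <<'E'
from h import *
snap('wrist','w6.png');snap('scene','sc6.png')
a=cv2.imread('pics/w6.png');b=cv2.imread('pics/sc6.png')[80:240,200:400]
v=np.zeros((560,800,3),np.uint8);v[:250,:400]=cv2.resize(a,(400,250));v[:250,420:732]=cv2.resize(b,(312,250),interpolation=cv2.INTER_CUBIC)
v[260:560,:300]=cv2.resize(rect('w6',.4525,.007,.1112),(300,300));v[260:560,310:610]=cv2.resize(rect('w6',.4525,.007,.1475),(300,300))
cv2.imwrite('pics/v6.png',v)
E
```

```text
-1.3002343261598786 [0.45293549 0.00769853 0.26685822] 217.1000618557711 [-0.54578504 -0.02679974  0.5087382 ] [-0.01088372 -0.03361969  0.01874361] 0.08545001182281906
```

View pics/v6.png

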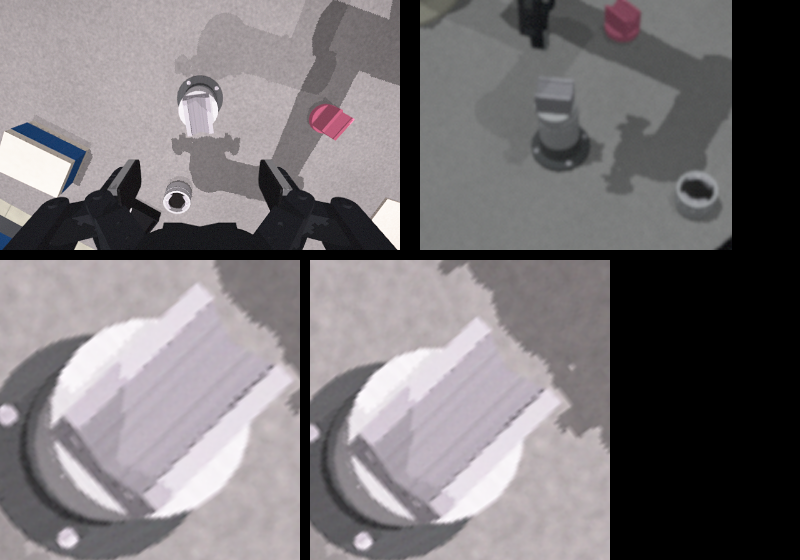

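The head sits level on the spacer and the bystanders are untouched. I'll regrip once, firmer, to confirm it's truly at the stop.

Request:
send_rows:
  fingers: [0,0,0,0,0]
  linear:
    - [0,-0.5,-40]
    - [0,-0.5,-80]
    - [0,-0.5,-115]
    - [0,-0.5,-140]
    - [0,-0.5,-149]
  rot:
    - [0,0,0.09]
    - [0,0,0.09]
    - [0,0,0.09]
    - [0,0,0.09]
    - [0,0,0.09]

```text
clock: 21.0
tool_pos: [0.4502, 0.0061, 0.1141]
ee_rot: [-0.004, -0.36, 0.933, 0.0]
contact_force: [-0.4, -0.1, 0.2]
gripper_width: 0.0857
grip_force: 0.0
```

Request:
send_rows:
  fingers: [120,160,200,230,230]
  linear:
    - [0,0,0]
    - [0,0,0]
    - [0,0,0]
    - [0,0,0]
    - [0,0,0]
  rot:
    - [0,0,0]
    - [0,0,0]
    - [0,0,0]
    - [0,0,0]
    - [0,0,0]
  newtons: 80

```text
clock: 21.5
tool_pos: [0.4544, 0.0072, 0.1196]
ee_rot: [0.002, -0.361, 0.932, -0.001]
contact_force: [0.1, -1.5, 6.5]
gripper_width: 0.0352
grip_force: 79.3
```

```bash
python3 st.py
```

```text
-1.2081356938749421 [0.45439133 0.00717526 0.11964981] 222.38152189520247 [ 0.13749133 -1.54500107  6.47524285] [-0.29978146  0.04857585  0.35156992] 0.03519266747891137
```

Request:
send_rows:
  fingers: [230,230,230,230,230]
  linear:
    - [0,0,0]
    - [0,0,0]
    - [0,0,0]
    - [0,0,0]
    - [0,0,0]
  rot:
    - [0,0,-0.03]
    - [0,0,-0.05]
    - [0,0,-0.07]
    - [0,0,-0.07]
    - [0,0,-0.07]

```text
clock: 22.0
tool_pos: [0.4547, 0.0072, 0.1197]
ee_rot: [0.002, -0.33, 0.944, -0.001]
contact_force: [-0.1, -1.1, 5.5]
gripper_width: 0.0348
grip_force: 82.3
```

```bash
python3 st.py
```

```text
-1.27617523829665 [0.45466558 0.00717842 0.11967154] 218.5446444758141 [-0.09060457 -1.09968156  5.52086955] [-0.42711176 -0.16249728  1.01305913] 0.03481071705819695
```

Request:
send_rows:
  fingers: [230,230,230,230,230]
  linear:
    - [0,0,1]
    - [0,0,2]
    - [0,0,3]
    - [0,0,4]
    - [0,0,4]
  rot:
    - [0,0,0.05]
    - [0,0,0.05]
    - [0,0,0.05]
    - [0,0,0.05]
    - [0,0,0.05]

```text
clock: 22.5
tool_pos: [0.4531, 0.0072, 0.1204]
ee_rot: [0.0, -0.351, 0.936, 0.0]
contact_force: [5.7, -2.1, -13.8]
gripper_width: 0.0349
grip_force: 81.3
```

Request:
send_rows:
  fingers: [230,230,230,230,230]
  linear:
    - [0,0,-2]
    - [0,0,-4]
    - [0,0,-4.5]
    - [0,0,-4.5]
    - [0,0,-4.5]
  rot:
    - [0,0,-0.05]
    - [0,0,-0.05]
    - [0,0,-0.05]
    - [0,0,-0.05]
    - [0,0,-0.05]

```text
clock: 23.0
tool_pos: [0.4547, 0.0073, 0.1197]
ee_rot: [0.002, -0.329, 0.944, -0.001]
contact_force: [0.1, -0.2, 9.3]
gripper_width: 0.0345
grip_force: 85.6
```

```bash
python3 st.py
```

```text
-1.2775544093663216 [0.45473866 0.00726874 0.11970631] 218.46074065436616 [ 0.08558174 -0.18218686  9.29427169] [-0.34727734 -0.0436054   0.81141399] 0.034522374324045986
```

Turning meets immediate torque and lifting is resisted, so both joints are locked. I'm releasing and retreating.

Request:
send_rows:
  fingers: [0,0,0,0,0]
  linear:
    - [0,0,0]
    - [0,0,0]
    - [0,0,0]
    - [0,0,25]
    - [0,0,60]
  rot:
    - [0,0,0]
    - [0,0,0]
    - [0,0,0]
    - [0,0,0]
    - [0,0,0]

```text
clock: 23.5
tool_pos: [0.451, 0.0064, 0.176]
ee_rot: [-0.003, -0.327, 0.945, 0.0]
contact_force: [0.5, -0.1, -1.9]
gripper_width: 0.0856
grip_force: 0.0
```

Request:
send_rows:
  fingers: [0,0,0,0,0]
  linear:
    - [0,0,35]
    - [0,0,70]
    - [0,0,85]
    - [0,0,90]
    - [0,0,90]
  rot:
    - [0,0,0]
    - [0,0,0]
    - [0,0,0]
    - [0,0,0]
    - [0,0,0]

```text
clock: 24.0
tool_pos: [0.4525, 0.007, 0.2671]
ee_rot: [-0.0, -0.327, 0.945, 0.0]
contact_force: [-0.2, -0.3, -0.8]
gripper_width: 0.0854
grip_force: 0.0
```

Run:
```python
from h import *
snap('wrist','w7.png')
d=cv2.absdiff(rect('w7',.4525,.007,.1475),rect('w6',.4525,.007,.1475));print(d.mean())
s=ctrl.state();print(s['tool_pos'],s['contact_force'])
print(ctrl.finish_job())
```

```text
5.41804012345679
[0.45213073 0.00687296 0.26620511] [ 0.17318213 -0.24815681 -0.05238618]
the job is handed in; nothing more can be done
None
```

The pedestal is built and handed in at about 24 s: the tall spacer is locked in the base and the V-head is locked on top of it. Each was turned clockwise until the torque rose as at a hard stop (both turned somewhat past the stated 76°), both resisted a light upward pull, and the gripper is clear; the verdict was not shown.

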